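# Slide the acrylic door open and hook the ramekin tray out to its bumper

### The arm

A 6-joint arm with a two-finger parallel gripper is mounted at the origin on the work surface. World frame = base frame: x ahead of the robot, y to its left, z up, the work surface at z = 0. Lengths are in m, angles in rad, forces in N, time in s.
With the tool pointing down it reaches from about 0.375 to 0.9 m from the base axis. Payload 3.1 kg.
Tool frame: the origin (TCP) lies between the finger pads; the fingertips stand 8 mm ahead of it and the grasp point (between the pads) lies 11 mm behind it; z points along the fingers, y is the line along which they close (so a half turn about z gives the same grasp; the last joint's range is limited). The gripper opens to 85 mm and grips with 20 to 120 N. Pads are 22 mm wide; open, the fingers measure 114 mm over their backs; the gripper's body (76 mm by 85 mm) begins 54 mm behind the grasp point. The pads swing forward as they close: fully open they stand 13 mm farther back than shut.
Start: joints at [1.119, 0.527, 1.433, -0, 1.181, -0.178], TCP at [0.169, 0.602, 0.201] pointing down, gripper open.
Joint ranges: [-3.08, 3.08], [-0.75, 2.2], [0.22, 2.44], [-1.43, 4.57], [0, 2.65], [-2.85, 2.85]. Speed limits (rad/s): [2.79, 2.79, 3.14, 3.14, 3.14, 3.14].

### API

Orientations are given as a unit quaternion [x, y, z, w].
In Python, from station import readout, cams, sign_off gives the robot as it stands.
- The arm moves only by the tool send_rows, never from a script. Its argument "commands" is text: rows parted by semicolons, each of 5 numbers parted by spaces: the finger opening in mm, from 0 to 85.4, then the shift along the tool's x, y, z each as a share of 0.02 m, from -1 to 1, then the turn about the tool's z as a share of 4 degrees, from -1 to 1. In form: grip dx dy dz spin; .... A call has 1 to 20 rows; each row shifts and turns the commanded pose from where the row before left it, along the tool's axes as they then stand; what a row does not reach is not made up. A row lasts 1/12 s, in which the tool goes at most 41.7 mm and 7.16 degrees, less where a joint would pass 70% of its speed; a pose out of reach is approached as far as the arm can. A call with a number of a shift or a turn outside -1 to 1 is refused whole. A call with a gripper value outside its range is refused whole. The fingers move at their own pace and stop on an object; "grip_force" is the grip in N (left out, the last holds). Time passes only in rows, so rows that do not move let the fingers close. It gives the time, the measured TCP pose, the force, the opening and the grip force at its end, in the units of the state.
- readout.sense(): the state, without advancing time (a new reading comes with each control period).
- cams.snapshot(name): name is "scene" or "top" or "wrist"; returns a dict with "pixels" (384x512x3 uint8, red, green, blue), "intrinsics" (3x3 intrinsics, pixels), "eye" and "rotation" of the camera in the world. Camera axes: x right, y down, z forward; pixel columns grow to the right and rows downward; lengths in m; the calibration is good to about 2 mm. A picture is of the moment at which its call begins. There is no depth.
- sign_off(): hands the job in; it is judged then, once.
The state is a dict: "t": time; "q": joint angles; "qd": joint speeds; "tau": joint torques, N m; "tcp_pos": TCP position; "tool_rot": TCP orientation; "force": force on the tool from outside, world axes, zero at the start; "ft_torque": the same for the moment, N m; "finger_gap": opening from 0.0 (shut) to 1.0 (fully open); "gripper_force": force on a finger pad.
Only numpy, scipy, OpenCV 4.12 (cv2) and the standard library are available. Lean on these libraries where they do the work, as an engineer would, in place of code of your own. Each camera call takes 0.05 s, during which the arm holds its last target. There are 200 camera calls.

### The job

Slide the acrylic cabinet's front door fully open, then reach in from above, hook a fingertip behind the tall far lip of the ramekin tray and drag the tray out along its runway until it presses snugly on the sprung rubber bumper, with a gentle push you can feel but never squeezing the bumper to the end of its travel. Let go and leave the tray resting against the bumper with both ramekins upright in it, and leave the things on the cork trivet alone.

Things in the scene. Friction and masses are not known exactly. Their poses are not given: they have to be found in the camera images.
- cabinet: Low open-topped clear acrylic cabinet, fixed to the counter. Origin: on the counter, on the tray bay's centre line, at the bay's front. x runs into the bay (away from the robot), y to the left along the front, z up. Walls 55 mm high, 6 mm thick. Tray bay 110 mm wide inside (y -55 to 55 mm), x = 0 to 239 mm (back wall); an empty second bay lies beside it at y 61 to 171 mm.
- runway (a point): Middle of the white runway in front of the door, at cabinet x = -60 mm, on the base plate's upper face (6 mm above the counter); axes as the cabinet's. The plate runs through the bay and out to x = -165 mm, with guide rails (tops 16 mm above the counter) in line with the bay's side walls.
- door (a joint): Sliding front door, a clear panel 116 mm wide in front of the tray bay, just before x = 0; the value is how far (m) it is slid along the cabinet's +y, 0 = bay covered, 0.118 = fully open (end stop), in front of the second bay. About 1.5 N of friction; stays where it is left.
- door_grip (a point): Centre of the door's upright steel pull: a fin 14 mm wide (cabinet y), 20 mm deep (x), standing on the middle of the door's top edge; this point is 78 mm above the counter, 16 mm below the fin's top and 24 mm above its foot. Moves with the door; axes as the cabinet's.
- tray: Loose wooden tray, 155 mm (its x) by 90 mm (y), on the base plate in the bay, about 0.3 kg empty. Origin: centre of its underside; x to its far end, z up. Floor and low walls 5 mm thick, low walls 26 mm high; the far wall is the tall lip, 45 mm high, 6 mm thick, full width. At the start 45 to 75 mm are free behind the lip. Sliding friction about 3 to 7 N.
- tray_lip (a point): Middle of the upper edge of the far lip, on the lip's outer (far) face; 45 mm above the tray's underside, 51 mm above the counter. Axes as the tray's.
- ramekin0: White ceramic ramekin, 64 mm across, 36 mm high, about 0.14 kg, standing in the front half of the tray. Origin: centre of its underside.
- ramekin1: Same ramekin in the far half of the tray, next to the lip. Origin: centre of its underside.
- stop: Aluminium block across the runway's outer end, 24 x 122 x 26 mm, its far face at cabinet x = -165 mm. On that face a sprung black rubber bumper, 50 mm wide, 16 mm high, centred 17 mm above the counter, waits for the tray's front wall. Origin: on the counter at cabinet x = -100 mm, in front of the bumper; axes as the cabinet's.
- bumper_axis (a point): On the bumper's line, 17 mm above the stop's origin. The rubber face is 8 mm beyond (+x) to 37 mm short (-x) of here, set by a screw, unreported: find it by feel. Its spring: 2 N per mm for 5 mm (10 N), then solid. Snug = 3 to 8 N on top of the tray's friction; 10 N = squeezed to the end. Friction holds the tray there once let go.
- spatula: Teal silicone spatula, 170 mm long, lying on the trivet; leave alone.
- measure: Stainless steel measuring cup, 60 mm across, 42 mm high, standing on the trivet; origin at its underside; leave alone.
- tumbler: Green glass tumbler, 68 mm across, 105 mm high, standing on the trivet; origin at its underside; leave alone.
Things that resemble listed ones, but are neither listed nor needed, are in the scene too. What is shaped like the tray but yellow is not meant.

How it is judged:
By the outcome, as a careful person would: the job done as asked, in the order asked, and still so for the second after the job is handed in, with the robot touching nothing.
It also fails if it takes over 72 s, if anything falls off the work surface, if the arm or the gripper's body presses on something with over 40 N, if the wrist force passes 120 N, or if a joint passes its speed limit or range.

## Working session

There is one attempt and no reset: what is moved stays moved. The work goes in short steps, Python scripts to look and compute and a tool call to move; the robot and the scene stay as the last step left them, time stands still between calls to the robot, and variables do not carry over. Pictures are saved under pics/ and viewed, at most 10 in all, crops included, and the job is handed in when it is done.

Besides the shell and the picture viewer there is one more tool, called after "Call:" as name(argument=value, ...), one argument or row to a line, values as JSON. send_rows: Moves the arm, as the interface text tells. Its arguments: {"type":"object","properties":{"commands":{"type":"string"},"grip_force":{"type":"number"}},"required":["commands"]}

```bash
mkdir -p pics
cat > h.py <<'E'
import numpy as np, cv2
from station import readout, cams, sign_off
def snap(n,f=None):
    s=cams.snapshot(n)
    if f: cv2.imwrite('pics/'+f,cv2.cvtColor(s['pixels'],cv2.COLOR_RGB2BGR))
    return s
def ray(s,u,v,z):
    K=np.array(s['intrinsics']);R=np.array(s['rotation']);e=np.array(s['eye'])
    d=R@np.linalg.solve(K,[u,v,1.]);return e+d*(z-e[2])/d[2]
def proj(s,p):
    K=np.array(s['intrinsics']);R=np.array(s['rotation']);e=np.array(s['eye'])
    c=K@(R.T@(np.array(p)-e));return c[:2]/c[2]
E
python3 - <<'E'
from h import *
import pickle
d={n:snap(n,n+'0.png') for n in('top','scene')}
pickle.dump(d,open('d0.pkl','wb'))
for n in d: print(n,d[n]['eye'],np.round(d[n]['rotation'],3).tolist(),d[n]['intrinsics'])
print(readout.sense())
E
```

```text
top [ 0.33610247 -0.04304895  1.1852162 ] [0.704, -0.703, 0.072, -0.066] [[399.8134036    0.         245.79093442]
 [  0.         399.8134036  184.5459941 ]
 [  0.           0.           1.        ]]
scene [ 0.94397836 -0.70960235  0.59184575] [0.845, 0.235, -0.125, -0.465] [[352.43384987   0.         258.21631452]
 [  0.         352.43384987 192.39394167]
 [  0.           0.           1.        ]]
{'t': 0.1, 'q': array([ 1.11849238e+00,  5.28353708e-01,  1.43376239e+00,  2.11355520e-05,
        1.18137258e+00, -1.78514793e-01]), 'qd': array([ 0.00040265, -0.0021869 , -0.00413353, -0.00060099,  0.00094323,
        0.0006003 ]), 'tau': array([-2.65251083e-04, -4.43306994e+01, -1.78585500e+01, -2.11799970e-04,
        3.92632835e-03,  1.03144424e-05]), 'tcp_pos': array([0.16865977, 0.60110468, 0.20054723]), 'tool_rot': array([ 1.36471328e-01,  9.90643568e-01, -8.98217322e-04, -3.03370260e-04]), 'force': array([0.20605124, 0.146737  , 0.29042298]), 'ft_torque': array([ 0.04006515, -0.04491315,  0.03970779]), 'gripper_force': 0.0, 'finger_gap': 1.0021450268902612}
```

View pics/top0.png

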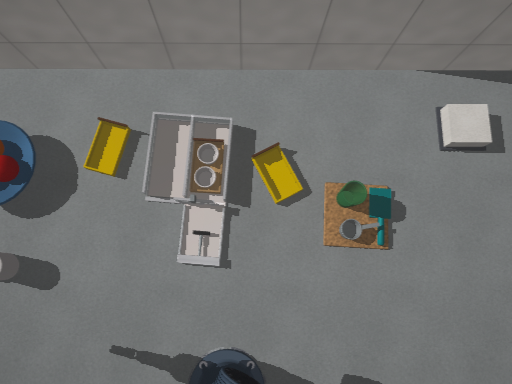

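View pics/scene0.png

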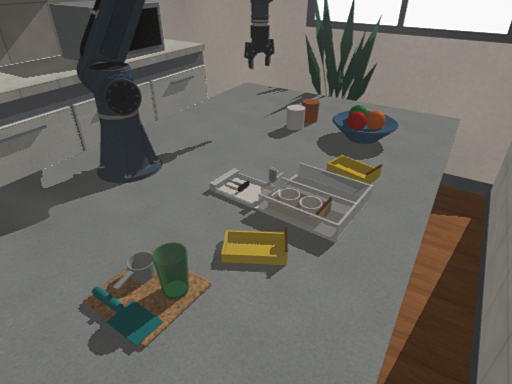

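```bash
cat > h.py <<'E'
import numpy as np, cv2
from scipy.spatial.transform import Rotation as Ro
from station import readout, cams, sign_off
def snap(n,f=None):
    s=cams.snapshot(n)
    if f: cv2.imwrite('pics/'+f,cv2.cvtColor(s['pixels'],cv2.COLOR_RGB2BGR))
    return s
def cal(s): return np.array(s['intrinsics']),Ro.from_quat(s['rotation']).as_matrix(),np.array(s['eye'])
def ray(s,u,v,z):
    K,R,e=cal(s)
    d=R@np.linalg.solve(K,[u,v,1.]);return e+d*(z-e[2])/d[2]
def proj(s,p):
    K,R,e=cal(s)
    c=K@(R.T@(np.array(p)-e));return c[:2]/c[2]
E
python3 - <<'E'
from h import *
import pickle
d=pickle.load(open('d0.pkl','rb'));s=d['top']
for a in [(207,165,.03),(190,205,.006),(201,233,.02),(180,262,.026),(221,265,.026),(155,115,.055),(231,119,.055)]: print(a,ray(s,*a))
im=cv2.cvtColor(s['pixels'],cv2.COLOR_RGB2BGR)[100:275,135:245]
im2=cv2.cvtColor(d['scene']['pixels'],cv2.COLOR_RGB2BGR)[150:250,195:385]
a=cv2.resize(im,None,fx=3.4,fy=3.4,interpolation=cv2.INTER_CUBIC)
b=cv2.resize(im2,(420,221),interpolation=cv2.INTER_CUBIC)
c=np.zeros((595,800,3),np.uint8);c[:,:374]=a;c[:221,376:796]=b
cv2.imwrite('pics/crop1.png',c)
E
```

```text
(207, 165, 0.03) [0.6241317  0.06357548 0.03      ]
(190, 205, 0.006) [0.50754367 0.11390036 0.006     ]
(201, 233, 0.02) [0.42365099 0.07789791 0.02      ]
(180, 262, 0.026) [0.34104139 0.13507987 0.026     ]
(221, 265, 0.026) [0.33276643 0.01845891 0.026     ]
(155, 115, 0.055) [0.77083254 0.21909224 0.055     ]
(231, 119, 0.055) [ 0.75910069 -0.00738206  0.055     ]
```

View pics/crop1.png

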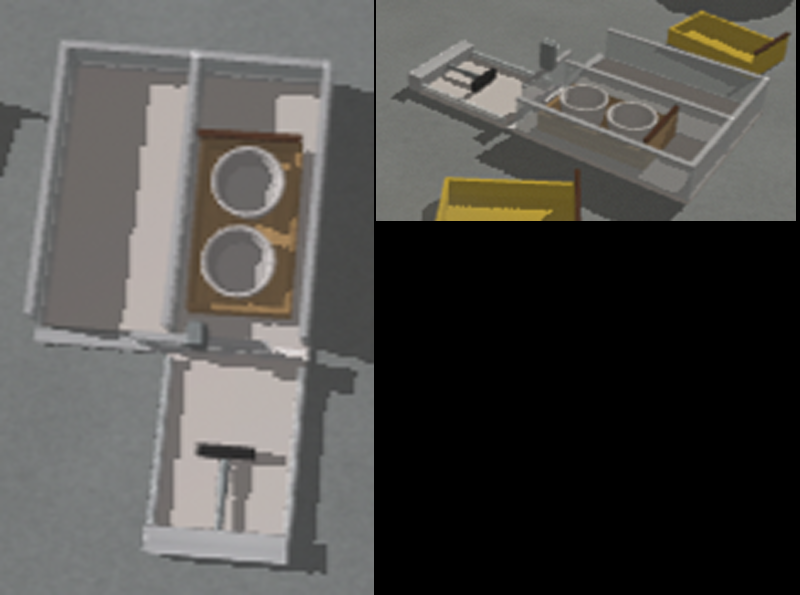

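```bash
cat > cab.py <<'E'
from h import *
import pickle
def fit(L,W):
    L=np.array(L);W=np.array(W);lm=L.mean(0);wm=W.mean(0)
    a=L-lm;b=W-wm
    th=np.arctan2((a[:,0]*b[:,1]-a[:,1]*b[:,0]).sum(),(a*b).sum())
    R=np.array([[np.cos(th),-np.sin(th)],[np.sin(th),np.cos(th)]])
    t=wm-R@lm
    return th,R,t,(L@R.T+t-W)
E
python3 - <<'E'
from cab import *
d=pickle.load(open('d0.pkl','rb'));s=d['top']
P=lambda x,y,z:ray(s,135+(x+.5)/3.4-.5,100+(y+.5)/3.4-.5,z)[:2]
L=[(.245,.177),(.245,-.061),(-.189,.061),(-.189,-.061),(-.165,.061),(-.165,-.061)]
W=[P(62,41,.055),P(331,62,.055),P(143,548,.026),P(286,562,.026),P(147,526,.026),P(289,541,.026)]
th,R,t,res=fit(L,W);print(th,t);print(np.round(res*1000,1))
c=lambda p:np.round(R.T@(p-t)*1000,1)
for n,p in dict(finTopN=P(196,321,.094),finTopF=P(196,335,.094),lipL=P(199,131,.051),lipR=P(302,133,.051),trayFL=P(188,311,.032),trayFR=P(293,317,.032),bumpL=P(198,444,.025),bumpR=P(254,450,.025),ram1=P(247,181,.047),ram0=P(238,260,.047)).items(): print(n,c(p),np.round(p,4))
# scene cross-check
s2=d['scene']
f=lambda x,y,z: np.round(proj(s2,np.r_[R@[x,y]+t,z]))
print([f(*q) for q in [(.245,.177,.055),(.245,-.061,.055),(-.189,.061,.026)]])
for dd in (0,.02,.04,.06): print(dd,f(-.006,dd,.094),f(-.006,dd,.054))
pickle.dump((th,R,t),open('cab.pkl','wb'))
E
```

```text
-0.08030677510819469 [0.52361408 0.06935429]
[[ 0.8  0.3]
 [ 0.3 -0.8]
 [-4.2  0.8]
 [-2.6 -1.1]
 [ 1.6  1.6]
 [ 4.1 -0.7]]
finTopN [-0.5 27.4] [0.5253 0.0967]
finTopF [-12.   26.2] [0.5138 0.0964]
lipL [173.5  48.8] [0.7004 0.1041]
lipR [179.1 -40.6] [0.6989 0.0145]
trayFL [17.7 44. ] [0.5448 0.1118]
trayFR [ 19.9 -46.6] [0.5397 0.0213]
bumpL [-94.7  24.1] [0.4312 0.101 ]
bumpR [-95.8 -23.8] [0.4262 0.0533]
ram1 [133.2   3.2] [0.6566 0.0619]
ram0 [62.8  3.9] [0.5865 0.0682]
[array([373., 185.]), array([338., 226.]), array([233., 168.])]
0 [269. 173.] [268. 185.]
0.02 [272. 170.] [272. 182.]
0.04 [276. 168.] [276. 179.]
0.06 [280. 165.] [279. 177.]
```

Call:
send_rows(
  commands="0 0 0 0 -0.925;0 0 0 0 -0.925;0 0 0 0 -0.925;0 -0.65 -0.86 0 0;0 -0.65 -0.86 0 0;0 -0.65 -0.86 0 0;0 -0.65 -0.86 0 0;0 -0.65 -0.86 0 0;0 -0.65 -0.86 0 0;0 -0.65 -0.86 0 0;0 -0.65 -0.86 0 0;0 -0.65 -0.86 0 0;0 -0.65 -0.86 0 0;0 -0.65 -0.86 0 0;0 -0.65 -0.86 0 0;0 -0.65 -0.86 0 0;0 -0.65 -0.86 0 0;0 -0.65 -0.86 0 0;0 -0.65 -0.86 0 0;0 -0.65 -0.86 0 0",
)

```text
t: 1.77
tcp_pos: [0.366, 0.2915, 0.2011]
tool_rot: [0.04, 0.999, -0.0, -0.0]
force: [-0.1, 0.7, -0.6]
finger_gap: -0.002
gripper_force: 0.0
```

Call:
send_rows(
  commands="0 -0.65 -0.86 0 0;0 -0.65 -0.86 0 0;0 -0.65 -0.86 0 0;0 -0.65 -0.86 0 0;0 -0.65 -0.86 0 0;0 -0.65 -0.86 0 0;0 -0.65 -0.86 0 0;0 -0.65 -0.86 0 0;0 -0.65 -0.86 0 0;0 -0.65 -0.86 0 0;0 -0.65 -0.86 0 0;0 -0.65 -0.86 0 0;0 -0.65 -0.86 0 0;0 0 0 0 0;0 0 0 0 0;0 0 0 0 0",
)

```text
t: 3.1
tcp_pos: [0.5155, 0.0566, 0.201]
tool_rot: [0.04, 0.999, 0.0, -0.001]
force: [-0.7, 0.0, -0.4]
finger_gap: -0.001
gripper_force: 0.0
```

```bash
cat >> cab.py <<'E'
def st():
    th,R,t=pickle.load(open('cab.pkl','rb'));s=readout.sense()
    print('t',s['t'],'cab mm',np.round(R.T@(s['tcp_pos'][:2]-t)*1000,1),'z',round(s['tcp_pos'][2]*1000,1),'F cab',np.round(R.T@s['force'][:2],2),round(s['force'][2],2),'yawx-cab',np.degrees(Ro.from_quat(s['tool_rot']).as_euler('xyz')-[0,0,th]).round(1))
E
python3 -c "
from cab import *
st();s=snap('wrist','w1.png');pickle.dump(s,open('w1.pkl','wb'))"
```

```text
t 3.1 cab mm [ -7.1 -13.4] z 201.0 F cab [-0.72 -0.01] -0.36 yawx-cab [ 1.8e+02 -1.0e-01  1.8e+02]
```

View pics/w1.png

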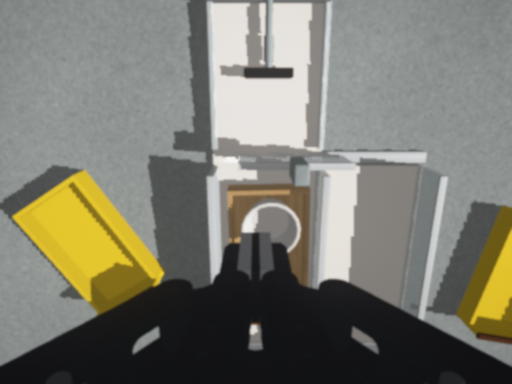

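```bash
python3 -c "
from cab import *
th,R,t=pickle.load(open('cab.pkl','rb'));s=pickle.load(open('w1.pkl','rb'));print(s['eye'])
for n,u,v,z in [('railL',208,30,.016),('railR',330,30,.016),('railLn',208,140,.016),('railRn',325,140,.016),('fin t',296,158,.094),('fin t2',309,184,.094),('bumpL',245,77,.025),('bumpR',293,77,.025),('wall R front',212,177,.055),('divider',320,172,.055),('trayfront',262,190,.032),('outerfar',445,178,.055)]:
  print(n,np.round(R.T@(ray(s,u,v,z)[:2]-t)*1000,1))
im=s['pixels'][140:200,180:440];cv2.imwrite('pics/w1c.png',cv2.resize(im[:,:,::-1],None,fx=3,fy=3,interpolation=cv2.INTER_CUBIC))"
```

```text
[0.44489807 0.06271772 0.37302819]
railL [-138.2  -59. ]
railR [-138.2   61.3]
railLn [-30.  -63.4]
railRn [-29.9  62.7]
fin t [-25.1  22.3]
fin t2 [-2.  34.4]
bumpL [-93.9 -22.7]
bumpR [-93.9  25.2]
wall R front [  1.3 -55.4]
divider [-3.7 51.3]
trayfront [21.5 -5.3]
outerfar [  2.5 175.7]
```

View pics/w1c.png

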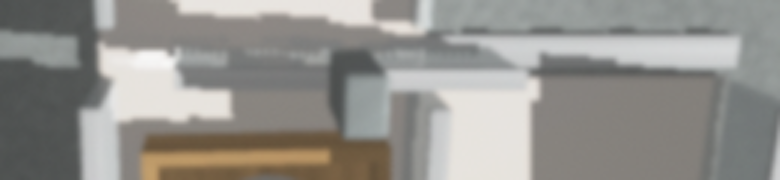

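Call:
send_rows(
  commands="0 0.15 0 0.8 0;0 0 0 0.8 0;0 0 0 0.8 0;0 0 0 0.8 0;0 0 0 0.8 0;0 0 0 0.8 0;0 0 0 0.8 0;0 0 0 0.8 0;0 0 0 0 0;0 0 0 0 0",
)

```text
t: 3.98
tcp_pos: [0.5122, 0.0573, 0.073]
tool_rot: [0.039, 0.999, 0.0, -0.001]
force: [0.1, 0.3, 0.2]
finger_gap: 0.001
gripper_force: 0.0
```

Call:
send_rows(
  commands="0 0 0.3 0 0;0 0 0.3 0 0;0 0 0.3 0 0;0 0 0.3 0 0;0 0 0.3 0 0;0 0 0.3 0 0;0 0 0.3 0 0;0 0 0.3 0 0;0 0 0 0 0",
)

```text
t: 4.73
tcp_pos: [0.5173, 0.1054, 0.0734]
tool_rot: [0.039, 0.999, 0.0, 0.0]
force: [0.2, 0.6, 0.1]
finger_gap: -0.001
gripper_force: 0.0
```

```bash
python3 -c "
from cab import *
st()"
```

```text
t 4.7333 cab mm [-9.2 35.4] z 73.4 F cab [0.12 0.58] 0.14 yawx-cab [180.    0.  180.1]
```

Call:
send_rows(
  commands="0 0 0.3 0 0;0 0 0.3 0 0;0 0 0.3 0 0;0 0 0.3 0 0;0 0 0.3 0 0",
)

```text
t: 5.15
tcp_pos: [0.5197, 0.1347, 0.0734]
tool_rot: [0.04, 0.999, 0.0, -0.0]
force: [0.2, 0.4, -0.5]
finger_gap: -0.003
gripper_force: 0.0
```

Call:
send_rows(
  commands="0 0 0.3 0 0;0 0 0.3 0 0;0 0 0.2 0 0",
)

```text
t: 5.4
tcp_pos: [0.521, 0.1509, 0.0734]
tool_rot: [0.04, 0.999, 0.0, 0.0]
force: [-0.4, -0.3, -0.1]
finger_gap: 0.004
gripper_force: 0.0
```

```bash
python3 -c "
from cab import *
st();s=snap('top','t2.png');im=s['pixels'][90:280,120:260];cv2.imwrite('pics/t2c.png',cv2.resize(im[:,:,::-1],None,fx=3,fy=3,interpolation=cv2.INTER_CUBIC))"
```

```text
t 5.4 cab mm [-9.1 81.1] z 73.4 F cab [-0.34 -0.34] -0.1 yawx-cab [180.   0. 180.]
```

View pics/t2c.png

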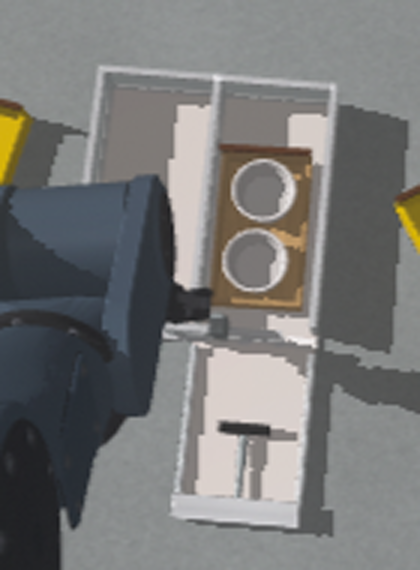

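```bash
python3 -c "
from cab import *
a=snap('scene')
w=snap('wrist')
pickle.dump((a,w),open('d3.pkl','wb'))
A=cv2.resize(a['pixels'][100:250,195:395],(800,600),interpolation=cv2.INTER_CUBIC)[:,:,::-1]
A=cv2.resize(A,(400,300));B=cv2.resize(w['pixels'],(400,300))[:,:,::-1]
cv2.imwrite('pics/c3.png',np.hstack([A,B]))
th,R,t=pickle.load(open('cab.pkl','rb'))
s=readout.sense();p=s['tcp_pos'];print('tcp px scene',proj(a,p),'tip',proj(a,p-[0,0,.008]),'wrist tip',proj(w,p-[0,0,.008]))
for y in (.028,.104,.118): print(y,[np.round(proj(c,np.r_[R@[-.009,y]+t,.094])) for c in (a,w)])
"
```

```text
tcp px scene [282.22529389 168.07984665] tip [282.11301272 170.36037752] wrist tip [253.46566573 220.04204363]
0.028 [array([273., 169.]), array([148., 241.])]
0.104 [array([287., 159.]), array([300., 242.])]
0.118 [array([289., 158.]), array([328., 242.])]
```

View pics/c3.png

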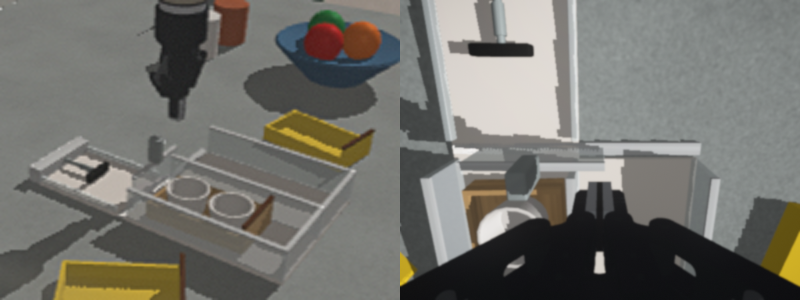

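```bash
python3 -c "
from cab import *
th,R,t=pickle.load(open('cab.pkl','rb'))
a,w=pickle.load(open('d3.pkl','rb'))
s=readout.sense();print(s['tcp_pos'],w['eye'],Ro.from_quat(w['rotation']).as_matrix().round(3).tolist())
def dark(c,r):
  g=c['pixels'].max(2);y0,y1,x0,x1=r;m=g[y0:y1,x0:x1]<70
  ys=np.where(m.any(1))[0];
  for k in ys[[0,-1]]: print(k+y0,(np.where(m[k])[0]+x0)[[0,-1]])
dark(a,(130,166,270,300));dark(w,(215,250,230,280))
print(a['pixels'][145:172,283].tolist()); print(w['pixels'][215:250:2,256].tolist())
def tri(pts):
  A=0;b=0
  for c,u,v in pts:
    K,Rm,e=cal(c);d=Rm@np.linalg.solve(K,[u,v,1]);d/=np.linalg.norm(d);P=np.eye(3)-np.outer(d,d);A=A+P;b=b+P@e
  p=np.linalg.solve(A,b);return p
p=tri([(a,283.5,158.5),(w,256,235)]);print(p,R.T@(p[:2]-t),[proj(c,p) for c in (a,w)])
"
```

```text
[0.52090934 0.15047635 0.07339097] [0.45008806 0.15699049 0.24532564] [[0.079, 0.957, 0.281], [0.997, -0.076, -0.022], [0.001, 0.281, -0.96]]
130 [275 297]
158 [280 284]
234 [252 258]
249 [230 279]
[[35, 35, 36], [37, 38, 37], [39, 38, 39], [37, 37, 38], [35, 34, 35], [36, 37, 36], [39, 38, 38], [39, 39, 39], [39, 39, 41], [40, 41, 40], [39, 38, 40], [39, 39, 40], [42, 43, 43], [46, 47, 47], [69, 72, 69], [96, 97, 95], [124, 124, 121], [123, 124, 121], [122, 124, 120], [123, 125, 120], [124, 125, 121], [122, 123, 119], [122, 124, 120], [122, 124, 120], [119, 121, 117], [120, 122, 119], [118, 121, 116]]
[[191, 192, 193], [191, 192, 192], [209, 206, 202], [221, 216, 209], [222, 216, 210], [222, 216, 210], [221, 216, 210], [221, 216, 210], [202, 197, 191], [83, 81, 78], [36, 36, 36], [34, 34, 34], [35, 34, 34], [33, 33, 33], [34, 33, 33], [32, 32, 32], [33, 32, 32], [32, 31, 31]]
[0.51756123 0.15452968 0.10225469] [-0.01286616  0.08441531] [array([282.27620845, 158.9159238 ]), array([261.10468191, 241.59118577])]
```

Call:
send_rows(
  commands="0 0 0 -0.75 0;0 0 -0.8 0 0;0 0 -0.8 0 0;0 0 -0.8 0 0;0 0 -0.8 0 0;0 0 -0.8 0 0;0 0 -0.75 0 0;0 0 0 0.75 0;0 0 0 0.5 0;0 0 0 0.5 0;0 0 0 0 0",
)

```text
t: 6.47
tcp_pos: [0.5117, 0.0556, 0.0514]
tool_rot: [0.04, 0.999, 0.0, -0.002]
force: [-0.5, -0.0, 0.6]
finger_gap: 0.003
gripper_force: 0.0
```

```bash
python3 -c "
from cab import *
th,R,t=pickle.load(open('cab.pkl','rb'))
st();a=snap('scene');w=snap('wrist');pickle.dump((a,w),open('d4.pkl','wb'))
A=cv2.resize(a['pixels'][130:230,215:345],(400,308),interpolation=cv2.INTER_CUBIC)[:,:,::-1]
B=cv2.resize(w['pixels'],(400,308))[:,:,::-1]
cv2.imwrite('pics/c4.png',np.hstack([A,B]))
for z in (.045,.065,.08,.094): print(z,proj(a,np.r_[R@[-.0093,-.0135]+t,z]).round(1))
"
```

```text
t 6.4667 cab mm [-10.8 -14.6] z 51.4 F cab [-0.49 -0.07] 0.57 yawx-cab [180.   -0.3 180. ]
0.045 [264.7 189. ]
0.065 [264.8 183.1]
0.08 [264.9 178.7]
0.094 [265.  174.4]
```

View pics/c4.png

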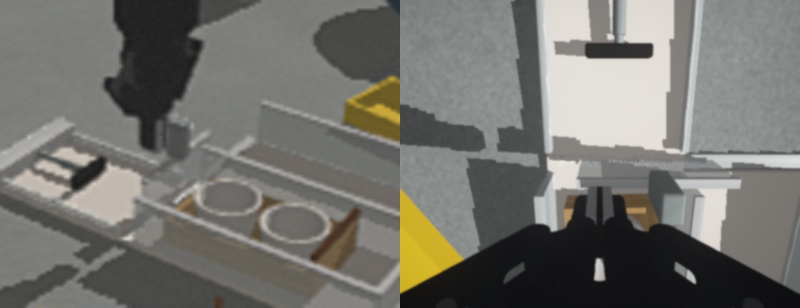

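Call:
send_rows(
  commands="0 0 0 0.5 0;0 0 0 0.1 0;0 0 0 0 0;0 0 0.3 0 0;0 0 0.3 0 0;0 0 0.3 0 0;0 0 0.3 0 0;0 0 0.3 0 0;0 0 0.3 0 0",
)

```text
t: 7.32
tcp_pos: [0.5165, 0.0919, 0.0417]
tool_rot: [0.04, 0.999, -0.0, 0.0]
force: [0.7, -1.7, 1.4]
finger_gap: 0.0
gripper_force: 0.9
```

Call:
send_rows(
  commands="0 0 0.3 0 0;0 0 0.3 0 0;0 0 0.3 0 0;0 0 0.3 0 0",
)

```text
t: 7.65
tcp_pos: [0.5184, 0.1158, 0.0415]
tool_rot: [0.04, 0.999, -0.0, 0.0]
force: [-0.5, -1.9, 0.7]
finger_gap: 0.001
gripper_force: 0.9
```

```bash
python3 -c "
from cab import *
st()"
```

```text
t 7.65 cab mm [-8.9 45.9] z 41.5 F cab [-0.38 -1.9 ] 0.69 yawx-cab [-180.    0.  180.]
```

Call:
send_rows(
  commands="0 0 0.3 0 0;0 0 0.3 0 0;0 0 0.3 0 0;0 0 0.3 0 0;0 0 0.3 0 0;0 0 0.3 0 0;0 0 0.2 0 0",
)

```text
t: 8.23
tcp_pos: [0.5215, 0.1559, 0.0414]
tool_rot: [0.04, 0.999, 0.0, 0.0]
force: [0.5, -1.7, 0.4]
finger_gap: -0.006
gripper_force: 0.9
```

Call:
send_rows(
  commands="0 0 0.1 0 0;0 0 0.1 0 0;0 0 0.1 0 0",
)

```text
t: 8.48
tcp_pos: [0.5219, 0.1612, 0.0414]
tool_rot: [0.04, 0.999, -0.0, 0.0]
force: [0.4, -1.9, 0.8]
finger_gap: -0.0
gripper_force: 0.8
```

Call:
send_rows(
  commands="0 0 0.1 0 0;0 0 0.1 0 0",
)

```text
t: 8.65
tcp_pos: [0.5222, 0.1651, 0.0414]
tool_rot: [0.04, 0.999, -0.0, -0.0]
force: [0.9, -1.9, 1.0]
finger_gap: -0.001
gripper_force: 0.8
```

Call:
send_rows(
  commands="0 0 0.1 0 0;0 0 0.1 0 0",
)

```text
t: 8.82
tcp_pos: [0.5224, 0.1672, 0.0414]
tool_rot: [0.039, 0.999, -0.002, -0.0]
force: [0.0, -14.9, 2.8]
finger_gap: 0.0
gripper_force: 7.7
```

Call:
send_rows(
  commands="0 0 0.1 0 0;0 0 0.05 0 0",
)

```text
t: 8.98
tcp_pos: [0.5223, 0.1672, 0.0415]
tool_rot: [0.038, 0.999, -0.004, -0.001]
force: [-0.0, -22.2, 4.4]
finger_gap: 0.001
gripper_force: 11.5
```

Call:
send_rows(
  commands="0 0 0.05 0 0;0 0 0.05 0 0",
)

```text
t: 9.15
tcp_pos: [0.5223, 0.1673, 0.0415]
tool_rot: [0.037, 0.999, -0.005, -0.001]
force: [0.8, -29.3, 4.0]
finger_gap: -0.0
gripper_force: 14.6
```

Call:
send_rows(
  commands="0 0 0.05 0 0;0 0 0.05 0 0",
)

```text
t: 9.32
tcp_pos: [0.5223, 0.1674, 0.0415]
tool_rot: [0.037, 0.999, -0.007, -0.002]
force: [-0.1, -35.7, 6.2]
finger_gap: 0.002
gripper_force: 17.9
```

Call:
send_rows(
  commands="0 0 -0.5 0 0;0 0 -0.75 0 0;0 0 0 -0.8 0;0 0 0 -0.8 0;0 0 0 -0.8 0;0 0 0 -0.8 0;0 0 0 -0.8 0;0 -0.75 -0.25 0 0;0 -0.75 -0.25 0 0;0 -0.75 -0.25 0 0;0 -0.75 -0.25 0 0;0 -0.75 -0.25 0 0;0 -0.75 -0.25 0 0;0 -0.75 -0.25 0 0;0 -0.75 -0.25 0 0;0 0 0 0 0",
)

```text
t: 10.65
tcp_pos: [0.6401, 0.1007, 0.1211]
tool_rot: [0.041, 0.999, 0.0, 0.001]
force: [-0.1, -0.9, 0.7]
finger_gap: 0.002
gripper_force: 0.0
```

Call:
send_rows(
  commands="0 -0.75 -0.25 0 0;0 -0.75 -0.25 0 0;0 -0.75 -0.25 0 0;0 -0.75 -0.25 0 0;0 -0.75 -0.25 0 0;0 -0.75 -0.25 0 0;0 0 0 0 0;0 0 0 0 0;0 0 0 0 0",
)

```text
t: 11.4
tcp_pos: [0.7227, 0.0655, 0.1208]
tool_rot: [0.04, 0.999, 0.0, -0.002]
force: [0.2, 0.2, -0.1]
finger_gap: -0.001
gripper_force: 0.0
```

```bash
python3 -c "
from cab import *
th,R,t=pickle.load(open('cab.pkl','rb'))
st();a=snap('scene');w=snap('top');pickle.dump((a,w),open('d5.pkl','wb'))
A=cv2.resize(a['pixels'][120:240,205:385],(450,300),interpolation=cv2.INTER_CUBIC)[:,:,::-1]
B=cv2.resize(w['pixels'][95:275,130:250],(350,525),interpolation=cv2.INTER_CUBIC)[:,:,::-1]
c=np.zeros((525,800,3),np.uint8);c[:300,:450]=A;c[:,450:]=B
cv2.imwrite('pics/c5.png',c)
for y in (.11,.118): print([proj(q,np.r_[R@[-.009,y]+t,.094]).round(1) for q in(a,w)])
"
```

```text
t 11.4 cab mm [198.8  12.1] z 120.8 F cab [0.14 0.21] -0.1 yawx-cab [180.   -0.2 180. ]
[array([287.6, 158.6]), array([162.2, 194.7])]
[array([288.9, 157.7]), array([159.3, 194.4])]
```

View pics/c5.png

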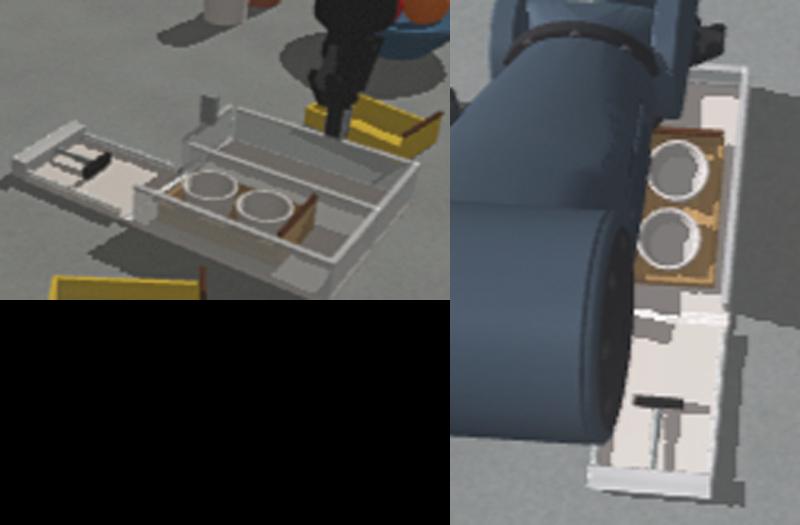

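Call:
send_rows(
  commands="0 -0.15 -0.5 0 0;0 0 0 0.7 0;0 0 0 0.7 0;0 0 0 0.7 0;0 0 0 0.7 0;0 0 0 0.7 0;0 0 0 0.7 0;0 0 0 0 0;0 0 0 0 0",
)

```text
t: 12.25
tcp_pos: [0.7258, 0.0545, 0.0354]
tool_rot: [0.04, 0.999, 0.0, -0.002]
force: [-0.6, -0.5, 0.2]
finger_gap: -0.003
gripper_force: 0.0
```

```bash
python3 -c "
from cab import *
th,R,t=pickle.load(open('cab.pkl','rb'))
st();a=snap('scene');w=snap('wrist');pickle.dump((a,w),open('d6.pkl','wb'))
g=a['pixels'].max(2)
q=proj(a,np.r_[R@[.2018,.002]+t,.065]);print('tip pred z65',q,'z55',proj(a,np.r_[R@[.2018,.002]+t,.055]))
u0=int(q[0])
for v in range(int(q[1])-14,int(q[1])+16):
  m=np.where(g[v,u0-14:u0+15]<70)[0]; print(v,(m+u0-14)[[0,-1]] if len(m) else '-',end=' ')
print()
print('lip top pred',[proj(a,np.r_[R@[.176,y]+t,.051]).round(1) for y in(-.045,.0,.045)])
A=cv2.resize(a['pixels'][150:240,265:385],(400,300),interpolation=cv2.INTER_CUBIC)[:,:,::-1]
B=cv2.resize(w['pixels'],(400,300))[:,:,::-1]
cv2.imwrite('pics/c6.png',np.hstack([A,B]))
"
```

```text
t 12.25 cab mm [202.8   1.4] z 35.4 F cab [-0.54 -0.5 ] 0.17 yawx-cab [180.   -0.2 180. ]
tip pred z65 [333.88732124 204.87236815] z55 [333.42865948 207.97223195]
190 [326 342] 191 [327 342] 192 [327 341] 193 [328 340] 194 [331 340] 195 [332 339] 196 [332 337] 197 [331 337] 198 [331 337] 199 [331 337] 200 [330 336] 201 [331 336] 202 [331 336] 203 [331 336] 204 [331 336] 205 [334 336] 206 - 207 - 208 - 209 - 210 - 211 - 212 - 213 - 214 - 215 - 216 - 217 - 218 - 219 - 
lip top pred [array([316.4, 214.3]), array([324.1, 206.3]), array([331.4, 198.9])]
```

Call:
send_rows(
  commands="0 0 0 0.3 0;0 0 0 0.3 0;0 0 0 0.3 0;0 0 0 0.3 0;0 0 0 0.3 0;0 0 0 0 0",
)

```text
t: 12.85
tcp_pos: [0.7256, 0.0544, 0.0054]
tool_rot: [0.04, 0.999, 0.0, -0.002]
force: [0.6, 1.6, -0.8]
finger_gap: 0.001
gripper_force: 0.0
```

```bash
python3 -c "
from cab import *
st()"
```

```text
t 12.85 cab mm [202.5   1.3] z 5.4 F cab [0.49 1.69] -0.75 yawx-cab [-180.    -0.2  180. ]
```

Call:
send_rows(
  commands="0 0.2 0 0 0;0 0.2 0 0 0;0 0.2 0 0 0;0 0.2 0 0 0;0 0.2 0 0 0",
)

```text
t: 13.27
tcp_pos: [0.708, 0.0558, 0.008]
tool_rot: [0.04, 0.999, -0.0, 0.002]
force: [3.1, -0.2, -2.3]
finger_gap: -0.002
gripper_force: 1.3
```

Call:
send_rows(
  commands="0 0.2 0 0 0;0 0.2 0 0 0;0 0.2 0 0 0;0 0.2 0 0 0;0 0.2 0 0 0",
)

```text
t: 13.68
tcp_pos: [0.6878, 0.0574, 0.008]
tool_rot: [0.04, 0.999, -0.0, 0.001]
force: [3.7, -1.0, 0.8]
finger_gap: -0.0
gripper_force: 1.9
```

```bash
python3 -c "
from cab import *
st()"
```

```text
t 13.6833 cab mm [164.6   1.3] z 8.0 F cab [ 3.77 -0.7 ] 0.8 yawx-cab [1.8e+02 1.0e-01 1.8e+02]
```

Call:
send_rows(
  commands="0 0.2 0 0 0;0 0.2 0 0 0;0 0.2 0 0 0;0 0.2 0 0 0;0 0.2 0 0 0;0 0.2 0 0 0;0 0.2 0 0 0;0 0.2 0 0 0;0 0.2 0 0 0;0 0.2 0 0 0;0 0.2 0 0 0;0 0.2 0 0 0;0 0.2 0 0 0;0 0.2 0 0 0;0 0.15 0 0 0;0 0.1 0 0 0",
)

```text
t: 15.02
tcp_pos: [0.6266, 0.0624, 0.0079]
tool_rot: [0.04, 0.999, -0.0, 0.001]
force: [5.1, 0.1, 2.2]
finger_gap: 0.006
gripper_force: 2.6
```

```bash
python3 -c "
from cab import *
st()
th,R,t=pickle.load(open('cab.pkl','rb'))
a=snap('scene');w=snap('top');pickle.dump((a,w),open('d7.pkl','wb'))
# bumper (black) & tray front from top view
hs=cv2.cvtColor(w['pixels'],cv2.COLOR_RGB2HSV)
m=((w['pixels'].max(2)<60)).astype(np.uint8);m[:,:190]=0;m[:,230:]=0;m[:210]=0;m[270:]=0
ys,xs=np.where(m);print('dark',ys.min(),ys.max(),xs.min(),xs.max(),len(ys)) if len(ys) else 0
for c in (205,212,218): print(c,[tuple(int(k) for k in w['pixels'][v,c]) for v in range(205,245,2)])
for p in [(.0,-.02,.032),(-.02,-.02,.032),(-.04,-.02,.032),(-.094,-.02,.025)]: print(p,proj(w,np.r_[R@p[:2]+t,p[2]]).round(1))
"
```

```text
t 15.0167 cab mm [103.3   1.3] z 7.9 F cab [5.11 0.53] 2.19 yawx-cab [1.8e+02 1.0e-01 1.8e+02]
dark 210 234 190 209 159
205 [(125, 121, 121), (125, 121, 121), (125, 121, 121), (123, 121, 120), (150, 146, 145), (130, 113, 97), (184, 148, 103), (178, 142, 99), (125, 116, 107), (217, 209, 204), (219, 211, 208), (219, 211, 208), (219, 212, 208), (97, 93, 93), (49, 48, 49), (132, 125, 124), (134, 127, 126), (133, 129, 126), (134, 129, 126), (133, 129, 126)]
212 [(145, 131, 120), (124, 107, 89), (116, 95, 69), (116, 94, 69), (117, 95, 70), (117, 96, 70), (117, 96, 71), (161, 130, 91), (119, 97, 72), (163, 157, 154), (220, 212, 209), (220, 212, 208), (220, 212, 208), (220, 212, 208), (139, 133, 131), (134, 128, 126), (218, 210, 206), (220, 213, 208), (221, 213, 209), (220, 213, 208)]
218 [(113, 104, 95), (123, 116, 110), (125, 118, 112), (127, 121, 116), (129, 123, 119), (132, 127, 124), (132, 127, 124), (132, 127, 124), (131, 127, 124), (132, 127, 125), (218, 210, 206), (220, 212, 209), (220, 212, 209), (220, 212, 208), (220, 212, 208), (133, 127, 126), (218, 210, 205), (220, 213, 208), (220, 213, 209), (221, 213, 209)]
(0.0, -0.02, 0.032) [211.1 198.8]
(-0.02, -0.02, 0.032) [210.4 205.6]
(-0.04, -0.02, 0.032) [209.8 212.4]
(-0.094, -0.02, 0.025) [208.1 231.3]
```

Call:
send_rows(
  commands="0 0.15 0 0 0;0 0.15 0 0 0;0 0.15 0 0 0;0 0.15 0 0 0;0 0.1 0 0 0;0 0.05 0 0 0",
)

```text
t: 15.62
tcp_pos: [0.612, 0.0635, 0.0078]
tool_rot: [0.04, 0.999, -0.0, 0.001]
force: [5.7, 0.0, 3.5]
finger_gap: -0.003
gripper_force: 2.7
```

Call:
send_rows(
  commands="0 0.05 0 0 0;0 0.05 0 0 0",
)

```text
t: 15.78
tcp_pos: [0.6103, 0.0637, 0.0078]
tool_rot: [0.04, 0.999, -0.0, 0.001]
force: [5.5, -1.3, 2.6]
finger_gap: 0.001
gripper_force: 2.7
```

Call:
send_rows(
  commands="0 0.05 0 0 0;0 0.05 0 0 0",
)

```text
t: 15.95
tcp_pos: [0.6084, 0.0638, 0.0078]
tool_rot: [0.04, 0.999, -0.0, 0.001]
force: [5.4, -0.3, 2.9]
finger_gap: -0.001
gripper_force: 2.7
```

Call:
send_rows(
  commands="0 0.05 0 0 0;0 0.05 0 0 0",
)

```text
t: 16.12
tcp_pos: [0.6064, 0.064, 0.0078]
tool_rot: [0.04, 0.999, -0.0, 0.001]
force: [5.1, -0.5, 2.8]
finger_gap: 0.002
gripper_force: 2.7
```

Call:
send_rows(
  commands="0 0.05 0 0 0;0 0.05 0 0 0",
)

```text
t: 16.28
tcp_pos: [0.6044, 0.0641, 0.0078]
tool_rot: [0.04, 0.999, -0.0, 0.001]
force: [5.5, -1.0, 2.7]
finger_gap: -0.002
gripper_force: 2.7
```

Call:
send_rows(
  commands="0 0.05 0 0 0;0 0.05 0 0 0",
)

```text
t: 16.45
tcp_pos: [0.6024, 0.0643, 0.0078]
tool_rot: [0.04, 0.999, -0.0, 0.001]
force: [5.7, -0.6, 3.1]
finger_gap: -0.0
gripper_force: 2.7
```

Call:
send_rows(
  commands="0 0.05 0 0 0",
)

```text
t: 16.53
tcp_pos: [0.6014, 0.0644, 0.0078]
tool_rot: [0.04, 0.999, -0.0, 0.001]
force: [4.9, -0.3, 3.9]
finger_gap: 0.002
gripper_force: 2.7
```

Call:
send_rows(
  commands="0 0.05 0 0 0;0 0.05 0 0 0",
)

```text
t: 16.7
tcp_pos: [0.5995, 0.0645, 0.0078]
tool_rot: [0.04, 0.999, -0.0, 0.001]
force: [5.3, -0.4, 3.2]
finger_gap: 0.002
gripper_force: 2.7
```

Call:
send_rows(
  commands="0 0.05 0 0 0",
)

```text
t: 16.78
tcp_pos: [0.5985, 0.0646, 0.0078]
tool_rot: [0.04, 0.999, -0.0, 0.001]
force: [4.0, 0.2, 3.3]
finger_gap: 0.002
gripper_force: 2.7
```

Call:
send_rows(
  commands="0 0.05 0 0 0;0 0.05 0 0 0",
)

```text
t: 16.95
tcp_pos: [0.5965, 0.0648, 0.0078]
tool_rot: [0.04, 0.999, -0.0, 0.001]
force: [6.4, -1.0, 2.6]
finger_gap: -0.004
gripper_force: 2.7
```

Call:
send_rows(
  commands="0 0.05 0 0 0",
)

```text
t: 17.03
tcp_pos: [0.5956, 0.0649, 0.0078]
tool_rot: [0.04, 0.999, -0.0, 0.001]
force: [5.3, -1.2, 2.3]
finger_gap: 0.002
gripper_force: 3.1
```

Call:
send_rows(
  commands="0 0.05 0 0 0",
)

```text
t: 17.12
tcp_pos: [0.595, 0.0649, 0.0078]
tool_rot: [0.04, 0.999, -0.0, 0.002]
force: [6.7, 0.2, 2.0]
finger_gap: 0.002
gripper_force: 3.4
```

Call:
send_rows(
  commands="0 0.05 0 0 0",
)

```text
t: 17.2
tcp_pos: [0.5945, 0.065, 0.0078]
tool_rot: [0.04, 0.999, 0.0, 0.002]
force: [7.5, -0.7, 1.0]
finger_gap: -0.001
gripper_force: 3.7
```

Call:
send_rows(
  commands="0 0.05 0 0 0;0 0.05 0 0 0",
)

```text
t: 17.37
tcp_pos: [0.5935, 0.0651, 0.0079]
tool_rot: [0.04, 0.999, 0.0, 0.003]
force: [9.0, 0.2, -0.1]
finger_gap: -0.002
gripper_force: 4.4
```

Call:
send_rows(
  commands="0 0.05 0 0 0;0 0.05 0 0 0",
)

```text
t: 17.53
tcp_pos: [0.5925, 0.0652, 0.0079]
tool_rot: [0.04, 0.999, 0.0, 0.004]
force: [9.9, 0.9, -1.1]
finger_gap: -0.001
gripper_force: 5.1
```

Call:
send_rows(
  commands="0 0 0 0 0",
)

```text
t: 17.62
tcp_pos: [0.5924, 0.0653, 0.0079]
tool_rot: [0.04, 0.999, 0.0, 0.004]
force: [9.4, 0.3, -1.2]
finger_gap: 0.0
gripper_force: 4.7
```

Call:
send_rows(
  commands="0 -0.1 0 0 0;0 -0.1 0 0 0;0 -0.2 0 0 0;0 -0.3 0 0 0;0 -0.3 0 0 0;0 0 0 0 0;0 0 0 -0.5 0;0 0 0 -0.8 0;0 0 0 -0.8 0;0 0 0 -0.8 0;0 0 0 -0.8 0;0 0 0 -0.8 0;0 0 0 -0.8 0;0 -0.8 0 -0.5 0;0 -0.8 0 0 0;0 -0.8 0 0 0;0 -0.8 0 0 0;0 -0.8 0 0 0;0 0 0 0 0;0 0 0 0 0",
)

```text
t: 19.28
tcp_pos: [0.6874, 0.0574, 0.1234]
tool_rot: [0.04, 0.999, 0.0, -0.001]
force: [0.0, -0.3, -0.2]
finger_gap: 0.0
gripper_force: 0.0
```

```bash
python3 -c "
from cab import *
st();a=snap('scene');w=snap('top');v=snap('wrist')
A=cv2.resize(a['pixels'][130:240,205:385],(450,275),interpolation=cv2.INTER_CUBIC)[:,:,::-1]
B=cv2.resize(w['pixels'][95:275,130:250],(350,525),interpolation=cv2.INTER_CUBIC)[:,:,::-1]
c=np.zeros((581,800,3),np.uint8);c[:275,:450]=A;c[:525,450:]=B;c[280:580,:400]=cv2.resize(v['pixels'],(400,300))[:,:,::-1]
cv2.imwrite('pics/c8.png',c)
"
```

```text
t 19.2833 cab mm [164.2   1.3] z 123.4 F cab [ 0.04 -0.27] -0.17 yawx-cab [-1.8e+02 -1.0e-01  1.8e+02]
```

View pics/c8.png

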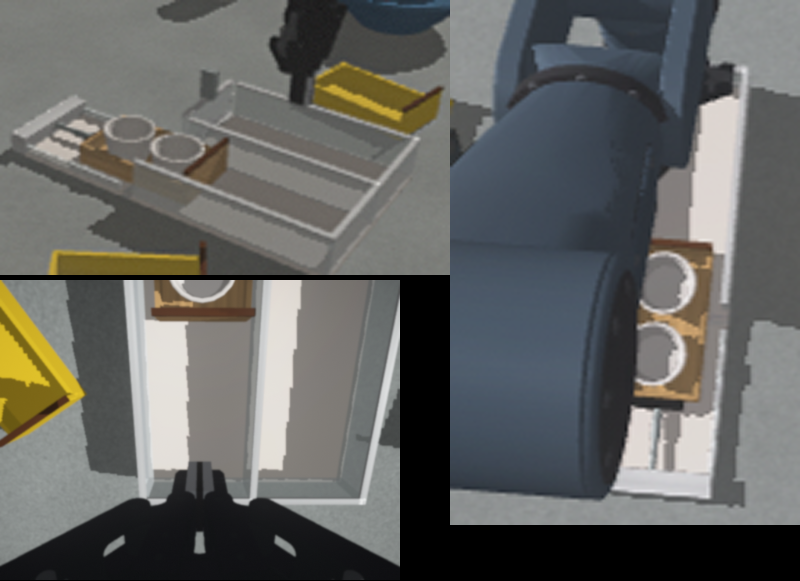

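The picture shows the tray's front wall against the black bumper (about (670,402) in the top crop). Both ramekins are upright, the door is fully open (fin at (209,80) in the scene crop), and the gripper is clear of everything.

```bash
python3 -c "
from station import sign_off
print(sign_off())"
```

```text
the job is handed in; nothing more can be done
None
```

The job is handed in: the door is fully open against its end stop, and the tray rests on the bumper after a push of about 5 N above its sliding friction, with both ramekins upright, the trivet untouched and the gripper clear; pushing the door into its stop briefly reached about 36 N at the fingertips.

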